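# Open up the ratchet jar rack

## Robot

A 6-joint arm with a two-finger parallel gripper is mounted at the origin on a cart in front of the work surface, level with it; the furniture and walls round the work are solid. World frame = base frame: x ahead of the robot, y to its left, z up, the work surface at z = 0. Lengths are in m, angles in rad, forces in N, time in s.
With the tool pointing down it reaches from about 0.25 to 0.775 m from the base axis. Payload 4 kg.
Tool frame: the origin (TCP) lies midway between the tips of the shut fingers; the grasp point (between the pads) lies 19 mm behind it (robot.pinch_z is the distance from the TCP to the grasp point, in m); x points along the fingers, y is the direction in which the jaws open and shut, and the axes are right-handed (so a half turn about x gives the same grasp; the last joint's range is limited). The gripper opens to 94 mm and grips with 3 to 60 N. Pads are 16 mm wide; open, the fingers measure 119 mm over their backs; the gripper's body (75 mm by 177 mm) begins 78 mm behind the grasp point.
Start: joints at [1.05, 0.087, 1.371, -0, 1.684, -0.103], TCP at [0.223, 0.503, 0.206] pointing down, gripper open.
Joint ranges: [-3.1, 3.1], [-0.76, 2.03], [0.27, 2.55], [-1.08, 4.22], [0.17, 2.65], [-2.57, 2.57]. Speed limits (rad/s): [2.79, 2.79, 3.14, 3.14, 3.14, 3.14].

## Interface

Orientations are given as [roll, pitch, yaw] about the fixed x, y, z axes, in that order (R = Rz(yaw) Ry(pitch) Rx(roll)).
In Python, from bench import robot, imaging gives the robot as it stands. The module is installed in compiled form; this text tells all that it offers.
- The arm moves only by the tool drive_tool, never from a script. Its argument "commands" is a list that holds one entry, the list of rows, each a list of 4 numbers: the shift along the tool's x, y, z as a fraction of full scale, then the turn about the tool's x as a fraction of full scale. A call has 1 to 20 rows; each row shifts and turns the commanded pose from where the row before left it, along the tool's axes as they then stand; what a row does not reach is not made up. Full scale, the value 1, is 0.25 m for a shift and 360 degrees for a turn. A row lasts 1/10 s, in which the tool goes at most 50 mm and 8.59 degrees, less where a joint would pass 70% of its speed; a pose out of reach is approached as far as the arm can. A call with a number of a shift or a turn outside -1 to 1 is refused whole. A call with a gripper value outside its range is refused whole. "grip" is the opening, from 0 (shut) to 1 (fully open), set as the call begins (left out, the last holds). The fingers move at their own pace and stop on an object; the grip force is fixed at half the most. Time passes only in rows, so rows that do not move let the fingers close. It gives the time, the measured TCP pose, the force and the opening at its end, in the units of the state.
- robot.get_obs(): the state, without advancing time (a new reading comes with each control period).
- imaging.snapshot(name): name is "scene" or "top" or "wrist"; returns a dict with "pixels" (480x640x3 uint8, red, green, blue), "z_map" (480x640 float32, m along the optical axis (not along the pixel's ray), 0 where there is no reading), "mtx" (3x3 intrinsics, pixels), "extrinsics" (4x4, takes a point from world to camera coordinates). Camera axes: x right, y up, looking along -z (the intrinsics and any distortion apply to the point x, -y, -z); pixel columns grow to the right and rows downward; lengths in m; the calibration is good to about 2 mm. A picture is of the moment at which its call begins.
- robot.close_job(): hands the job in, once; it reports no verdict.
The state is a dict: "time": time; "joint_positions": joint angles; "qvel": joint speeds; "joint_torque": joint torques, N m; "tool_pos": TCP position; "ee_rot": TCP orientation; "wrist_force": force on the tool from outside, world axes, zero at the start; "wrist_torque": the same for the moment, N m; "width": finger opening in m.
Only numpy, scipy, OpenCV 4.12 (cv2) and the standard library are available. Lean on these libraries where they do the work, as an engineer would, in place of code of your own. Each camera call takes 0.05 s, during which the arm holds its last target.

## Task

Make room for another jar in the wooden jar rack: press the orange release pad on top of the sliding stop down and, keeping it pressed, push the stop along its bar, away from the tin, until it is fully home against the black end block; then let the pad spring up again. Only press and push with the fingers, nothing is to be lifted, and leave the tin, the honey jar and the salt shaker standing where they are.

Things in the scene. Friction and masses are not known exactly. Their poses are not given: they have to be found in the camera images.
- jar_rack: Wooden jar rack fixed to the worktop: base 124 (x) x 360 (y) x 12 mm, origin at the centre of its underside, z up. Wooden end plate (top at z 72 mm) at its -y end, black end block (top at 58 mm) at its +y end. A steel bar, teeth below, runs between them along y at x = -42 mm, 40 to 52 mm above the worktop. The stop opens along the rack's +y.
- stop (a joint): Position (m) of the black sliding stop on the bar; grows along the rack's +y, away from the tin; 0.240 is fully home at the end block; starts at 0.08 to 0.15. The ratchet (8 mm notches) blocks the opening way unless the release is at least 7 mm down; then it slides with under 3 N. Carriage 36 mm across the bar, 56 mm along it, top 64 mm above the worktop; the jaw plate (top 62 mm) is on its tin side.
- release (a joint): Travel of the orange release pad (m): 0 is up (locked), 0.010 is fully down. It is sprung: about 1.6 N to start, 5 N fully down, and rises when let go. In the first moment it may click into a notch.
- pad_top (a point): Centre of the top of the orange release pad, on top of the sliding stop; moves with it. The pad is 34 mm (rack x) x 36 mm (rack y), its top 76 mm above the worktop when up and 66 mm when fully down.
- ridge (a point): Centre of the pad-side face of the stop's black thumb ridge: an upright wall 36 mm wide (rack x), 10 mm thick, top 93 mm above the worktop. Its face looks to the rack's -y, 23 mm from the pad's centre, 5 mm beyond the pad's edge. Pushing it along the rack's +y moves the stop. This point is 85 mm above the worktop.
- tomato_tin: Tin, 58 mm across, 72 mm high, loose, standing on the rack's base between end plate and stop; origin at the centre of its underside, z up. To be left alone.
- honey_jar: Honey jar with white lid, 61 mm across, 111 mm high, loose, beside the rack on the worktop; origin at the centre of its underside, z up. To be left alone.
- salt_shaker: Salt shaker with grey cap, 44 mm across, 90 mm high, loose, beside the rack on the worktop; origin at the centre of its underside, z up. To be left alone.

How it is judged:
On the way:
1. the release pad is pressed down at least 7 mm while the stop is still within 180 mm of its closed end (value of joint release above 0.007 m and value of joint stop below 0.18 m), for 0.15 s.
At the end, for the whole second after the job is handed in: The sliding stop is within 6 mm of its fully open end, the release pad is up again (within 3 mm), and the tin, the honey jar and the salt shaker are within 20 mm of where they stood (value of joint stop above 0.234 m and value of joint release below 0.003 m and distance of each of tomato_tin, honey_jar, salt_shaker from where it was at the start of the episode below 0.02 m); the robot touches nothing.
It fails at once if the tomato tin is shifted by more than 20 mm, lifted or tipped (distance of tomato_tin from where it was at the start of the episode above 0.02 m or angle between tomato_tin's own z axis and vertical above 0.35 rad).
It fails at once if the honey jar is shifted by more than 20 mm, lifted or tipped (distance of honey_jar from where it was at the start of the episode above 0.02 m or angle between honey_jar's own z axis and vertical above 0.35 rad).
It fails at once if the salt shaker is shifted by more than 20 mm, lifted or tipped (distance of salt_shaker from where it was at the start of the episode above 0.02 m or angle between salt_shaker's own z axis and vertical above 0.35 rad).
It also fails if it takes over 32 s, if anything falls off the work surface, if the arm or the gripper's body presses on something with over 40 N, if the wrist force passes 120 N, or if a joint passes its speed limit or range.

## Working session

There is one attempt and no reset: what is moved stays moved. The work goes in short steps, Python scripts to look and compute and a tool call to move; the robot and the scene stay as the last step left them, time stands still between calls to the robot, and variables do not carry over. Pictures are saved under pics/ and viewed, and the job is handed in when it is done.

Besides the shell and the picture viewer there is one more tool, called after "Emit:" as name([rows], argument=value, ...), one row to a line, values as JSON. drive_tool: Moves the arm, as the interface text tells. Shift numbers are shares of 0.25 m and turn numbers shares of 360 degrees, none past 1 either way. Its arguments: {"type":"object","properties":{"commands":{"type":"array","items":{"type":"array","items":{"type":"array","items":{"type":"number","minimum":-1,"maximum":1}}}},"grip":{"type":"number"}},"required":["commands"]}

```bash
mkdir -p pics; cat > h.py <<'E'
import numpy as np,cv2
from bench import robot,imaging
def snap(n,f):
    s=imaging.snapshot(n); cv2.imwrite('pics/'+f+'.png',s['pixels'][:,:,::-1]); np.savez('pics/'+f+'.npz',**{k:s[k] for k in('pixels','z_map','mtx','extrinsics')}); return s
def cloud(s):
    K=s['mtx'];z=s['z_map'].astype(float);v,u=np.mgrid[:480,:640]
    x=(u-K[0,2])/K[0,0]*z;y=(v-K[1,2])/K[1,1]*z
    P=np.stack([x,-y,-z,np.ones_like(z)],-1)
    W=P@np.linalg.inv(s['extrinsics']).T
    W=W[...,:3].copy();W[z<=0]=np.nan
    return W
E
python3 - <<'E'
from h import *
print(robot.get_obs())
for n in('scene','top','wrist'):
    s=snap(n,n+'0');print(n,s['extrinsics'].round(3).tolist(),s['mtx'].tolist())
E
```

```text
{'time': 0.0, 'joint_positions': array([ 1.04991342e+00,  8.79321355e-02,  1.37221332e+00, -8.05750953e-07,
        1.68361123e+00, -1.03118014e-01]), 'qvel': array([-0.00059353,  0.00191017, -0.00080887, -0.00037321,  0.0004393 ,
       -0.00057638]), 'joint_torque': array([-1.98735775e-03, -3.40192258e+01, -3.02418458e+01,  7.15832482e-02,
        3.34541977e-02, -1.78117584e-04]), 'tool_pos': array([0.22288764, 0.50222036, 0.20433745]), 'ee_rot': array([-1.67354428,  1.56863229, -2.09130926]), 'wrist_force': array([0.43959693, 1.1811606 , 0.65582113]), 'wrist_torque': array([-0.00644183,  0.03653169, -0.03212634]), 'width': 0.09413267410110161}
scene [[0.87, -0.493, 0.009, -0.449], [0.411, 0.735, 0.539, -0.303], [-0.273, -0.465, 0.843, -1.071], [0.0, 0.0, 0.0, 1.0]] [[536.5955206072599, 0.0, 320.36130295700997], [0.0, 536.5955206072599, 243.05546242205517], [0.0, 0.0, 1.0]]
top [[0.008, -1.0, -0.017, 0.066], [0.998, 0.007, 0.058, -0.524], [-0.058, -0.018, 0.998, -1.223], [0.0, 0.0, 0.0, 1.0]] [[443.85400554310723, 0.0, 325.20972339905717], [0.0, 443.85400554310723, 236.87971293090828], [0.0, 0.0, 1.0]]
wrist [[0.405, 0.914, -0.002, -0.551], [-0.878, 0.388, -0.281, 0.029], [-0.256, 0.116, 0.96, -0.393], [0.0, 0.0, 0.0, 1.0]] [[414.3989840075325, 0.0, 314.84844317174833], [0.0, 414.3989840075325, 241.48028216719302], [0.0, 0.0, 1.0]]
```

```bash
ls .
```

```text
h.py
pics
```

View pics/scene0.png

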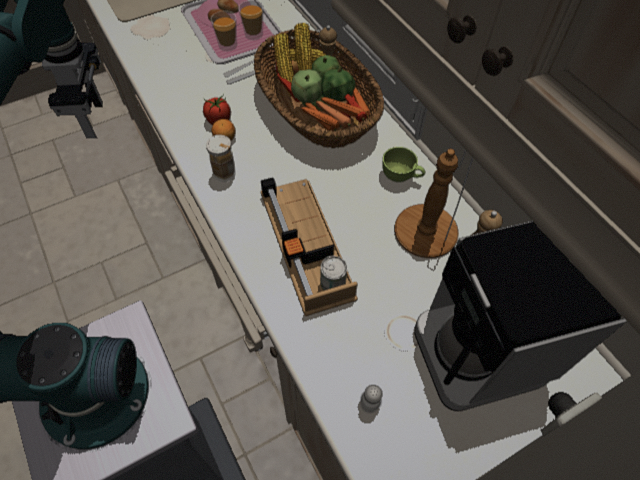

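View pics/top0.png

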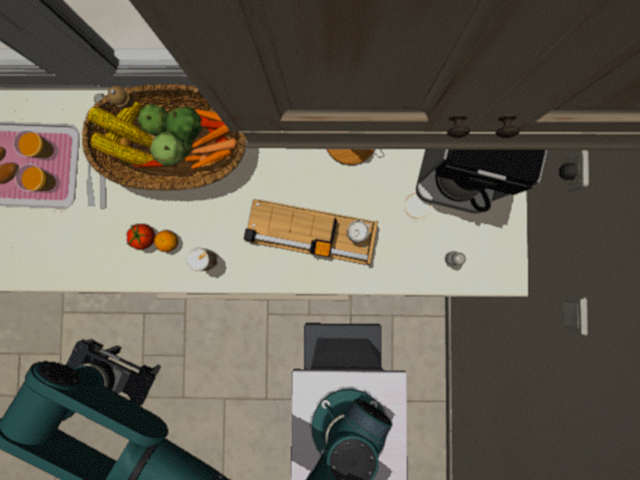

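View pics/wrist0.png

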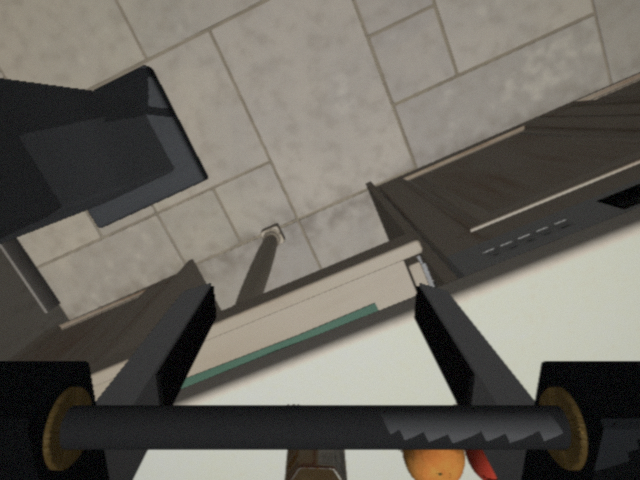

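The scene and top views show the rack with its black end block at (249,236) in top, the orange pad at (321,248), the tin at (358,232), the honey jar at (200,260) and the shaker at (455,260). Next I measure them.

```bash
python3 - <<'E'
from h import *
for n in('top0','scene0'):
    s=dict(np.load(f'pics/{n}.npz'));W=cloud(s);p=s['pixels']
    hsv=cv2.cvtColor(p,cv2.COLOR_RGB2HSV)
    m=(hsv[...,0]>=5)&(hsv[...,0]<=18)&(hsv[...,1]>200)&(hsv[...,2]>120)
    m&=(W[...,0]>.3)&(W[...,0]<.6)&(abs(W[...,1]-.05)<.12)&(W[...,2]>.04)
    print(n,'orange',m.sum(),np.nanmedian(W[m],0).round(4), W[m].min(0) if m.any() else 0,W[m].max(0) if m.any() else 0)
    # rack points
    r=(W[...,0]>.3)&(W[...,0]<.65)&(W[...,1]>-.15)&(W[...,1]<.27)
    for lo,hi in((.005,.02),(.03,.055),(.055,.062),(.062,.068),(.068,.08),(.08,.1)):
        q=W[r&(W[...,2]>lo)&(W[...,2]<hi)]
        if len(q): print(lo,hi,len(q),cv2.minAreaRect(q[:,:2].astype(np.float32)), np.median(q,0).round(3))
    t=W[(W[...,0]>.3)&(W[...,0]<.8)&(abs(W[...,1]-.1)<.3)&(abs(W[...,2])<.01)]
    print('table z',np.median(t[:,2]))
E
python3 - <<'E'
import cv2
a=cv2.imread('pics/top0.png')[180:290,180:400];cv2.imwrite('pics/topc.png',cv2.resize(a,None,fx=3.6,fy=3.6,interpolation=cv2.INTER_CUBIC))
a=cv2.imread('pics/scene0.png')[130:330,190:390];cv2.imwrite('pics/scenec.png',cv2.resize(a,None,fx=3,fy=3,interpolation=cv2.INTER_CUBIC))
E
```

```text
top0 orange 163 [0.4898 0.0771 0.0747] [0.47154687 0.05869363 0.05197649] [0.5086197  0.09646571 0.08075852]
0.005 0.02 3903 ((0.518724799156189, 0.07301940023899078), (0.27179256081581116, 0.42153123021125793), 6.287701606750488) [0.549 0.132 0.011]
0.03 0.055 492 ((0.5339213013648987, 0.10559418797492981), (0.3236313760280609, 0.11607690900564194), 80.97126007080078) [0.504 0.13  0.051]
0.055 0.062 164 ((0.5258074402809143, 0.10590760409832001), (0.32726937532424927, 0.10607896745204926), 85.87820434570312) [0.517 0.054 0.059]
0.062 0.068 100 ((0.5212368965148926, 0.015556491911411285), (0.1572825014591217, 0.11678796261548996), 80.03386688232422) [0.508 0.027 0.066]
0.068 0.08 461 ((0.5212370157241821, 0.014972604811191559), (0.15634599328041077, 0.11460252106189728), 80.79611206054688) [ 0.509 -0.01   0.075]
0.08 0.1 249 ((0.5226579904556274, 0.03502622991800308), (0.05585567653179169, 0.16462776064872742), 15.896285057067871) [ 0.53  -0.012  0.082]
table z -0.0007331780562267465
scene0 orange 1 [0.4748 0.0861 0.0738] [0.47483303 0.08611111 0.07379325] [0.47483303 0.08611111 0.07
[... 197 characters left out ...]
574606657028), (0.3345014154911041, 0.11610830575227737), 80.30772399902344) [0.508 0.036 0.049]
0.055 0.062 363 ((0.5332485437393188, 0.09911861270666122), (0.33588963747024536, 0.11502514779567719), 79.80223083496094) [0.516 0.043 0.058]
0.062 0.068 240 ((0.5348026752471924, 0.09926573187112808), (0.3343372941017151, 0.11852263659238815), 80.14595794677734) [0.502 0.042 0.064]
0.068 0.08 705 ((0.5189765095710754, 0.013799495995044708), (0.16052547097206116, 0.11627216637134552), 80.11348724365234) [ 0.503 -0.025  0.075]
0.08 0.1 473 ((0.519692063331604, 0.03208880126476288), (0.0575154647231102, 0.16706909239292145), 17.533477783203125) [ 0.529 -0.013  0.083]
table z 0.00019764247153308823
```

View pics/topc.png

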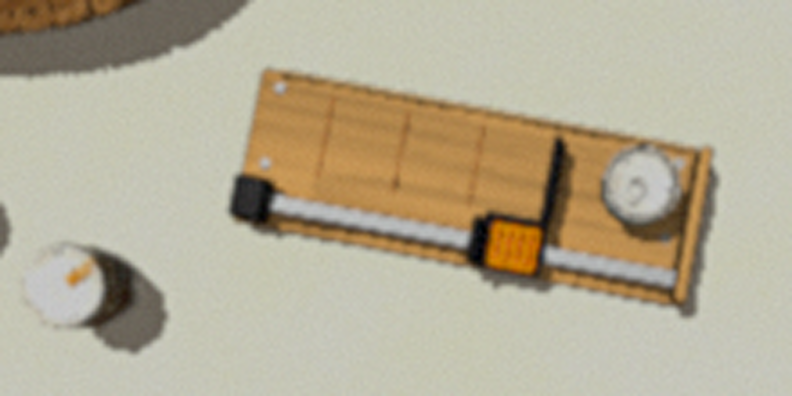

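View pics/scenec.png

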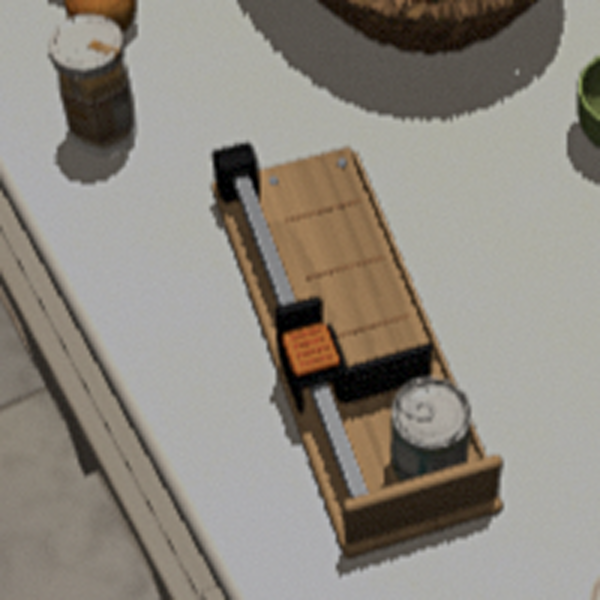

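```bash
python3 - <<'E'
from h import *
from scipy.spatial.transform import Rotation as R
from scipy.optimize import least_squares
for n in('top0','scene0'):
    s=dict(np.load(f'pics/{n}.npz'));W=cloud(s);p=s['pixels'].astype(int)
    hsv=cv2.cvtColor(s['pixels'],cv2.COLOR_RGB2HSV).astype(int)
    # rack wood top surface fit: rotated rect of z .008-.016 within region
    r=(W[...,0]>.43)&(W[...,0]<.62)&(W[...,1]>-.14)&(W[...,1]<.26)
    grey=(hsv[...,1]<60)&(hsv[...,2]>90)&r&(W[...,2]>.042)&(W[...,2]<.058)
    q=W[grey];vx,vy,x0,y0=cv2.fitLine(q[:,:2].astype(np.float32),cv2.DIST_HUBER,0,.001,.001).ravel()
    print(n,'bar',len(q),np.degrees(np.arctan2(vy,vx)),x0,y0,'x at y=.077',x0+vx/vy*(.077-y0))
    wood=r&(W[...,2]>.006)&(W[...,2]<.017)&(hsv[...,1]>70)
    c,n_=cv2.connectedComponents(wood.astype(np.uint8));
    k=np.argmax(np.bincount(n_[n_>0]));q=W[n_==k];print('wood',len(q),cv2.minAreaRect(q[:,:2].astype(np.float32)))
    o=r&(hsv[...,0]<22)&(hsv[...,1]>150)&(W[...,2]>.068)&(W[...,2]<.085)
    q=W[o];print('or',len(q),np.median(q,0),cv2.minAreaRect(q[:,:2].astype(np.float32)) if len(q)>4 else 0)
    v,u=np.nonzero(o);print('px',u.mean(),v.mean(),u.min(),u.max(),v.min(),v.max())
    # ray through pixel centre to z=.076
    K=s['mtx'];E=s['extrinsics'];Ei=np.linalg.inv(E);d=Ei[:3,:3]@np.array([(u.mean()-K[0,2])/K[0,0],-(v.mean()-K[1,2])/K[1,1],-1]);C=Ei[:3,3];print('ray@.076',C+d*(.076-C[2])/d[2])
    b=r&(s['pixels'].max(-1)<70)&(W[...,2]>.052)
    for lo,hi in((.052,.068),(.08,.1)):
        q=W[b&(W[...,2]>lo)&(W[...,2]<hi)];a=np.radians(-10);
        L=q[:,1]*np.cos(a)-q[:,0]*np.sin(a)
        print('black',lo,len(q),np.histogram(L,np.arange(.0,.36,.01)))
o=robot.get_obs();M=R.from_euler('xyz',o['ee_rot']).as_matrix();print(M.round(3))
E
```

```text
top0 bar 393 79.691 0.49653327 0.11139308 x at y=.077 0.4902774
wood 3048 ((0.5512247085571289, 0.10468041151762009), (0.323606938123703, 0.09507862478494644), 79.7319564819336)
or 181 [0.49008173 0.07476466 0.0748135 ] ((0.5160894989967346, 0.018750019371509552), (0.1518046259880066, 0.10263290256261826), 81.22215270996094)
px 324.22651933701655 247.74585635359117 313 375 224 262
ray@.076 [0.4906968  0.07137515 0.076     ]
black 0.052 111 (array([ 0,  0,  0,  0,  0,  0,  0,  0,  0,  0,  0,  0,  0, 45, 40,  4,  1,
        4, 16,  0,  0,  0,  0,  0,  0,  0,  0,  0,  0,  0,  0,  0,  0,  0,
        1]), array([0.  , 0.01, 0.02, 0.03, 0.04, 0.05, 0.06, 0.07, 0.08, 0.09, 0.1 ,
       0.11, 0.12, 0.13, 0.14, 0.15, 0.16, 0.17, 0.18, 0.19, 0.2 , 0.21,
       0.22, 0.23, 0.24, 0.25, 0.26, 0.27, 0.28, 0.29, 0.3 , 0.31, 0.32,
       0.33, 0.34, 0.35]))
black 0.08 42 (array([ 0,  0,  0,  0,  0,  0,  0,  0,  0,  0,  0,  0,  0,  0,  0,  0,  0,
        0, 36,  6,  0,  0,  0,  0,  0,  0,  0,  0,  0,  0,  0,  0,  0,  0,
        0]), array([0.  , 0.01, 0.02, 0.03, 0.04, 0.05, 0.06, 0.07, 0.08, 0.09, 0
[... 871 characters left out ...]
0.06, 0.07, 0.08, 0.09, 0.1 ,
       0.11, 0.12, 0.13, 0.14, 0.15, 0.16, 0.17, 0.18, 0.19, 0.2 , 0.21,
       0.22, 0.23, 0.24, 0.25, 0.26, 0.27, 0.28, 0.29, 0.3 , 0.31, 0.32,
       0.33, 0.34, 0.35]))
black 0.08 110 (array([ 0,  0,  0,  0,  6,  1,  0,  2,  0,  3,  0,  0,  0,  0,  0,  0,  0,
       13, 84,  1,  0,  0,  0,  0,  0,  0,  0,  0,  0,  0,  0,  0,  0,  0,
        0]), array([0.  , 0.01, 0.02, 0.03, 0.04, 0.05, 0.06, 0.07, 0.08, 0.09, 0.1 ,
       0.11, 0.12, 0.13, 0.14, 0.15, 0.16, 0.17, 0.18, 0.19, 0.2 , 0.21,
       0.22, 0.23, 0.24, 0.25, 0.26, 0.27, 0.28, 0.29, 0.3 , 0.31, 0.32,
       0.33, 0.34, 0.35]))
[[-0.001  0.406  0.914]
 [-0.002  0.914 -0.406]
 [-1.    -0.002 -0.   ]]
```

```bash
python3 - <<'E'
from h import *
a=np.radians(79.6);u=np.array([np.cos(a),np.sin(a)]);w=np.array([np.sin(a),-np.cos(a)])
for n in('top0','scene0'):
    s=dict(np.load(f'pics/{n}.npz'));W=cloud(s)
    hsv=cv2.cvtColor(s['pixels'],cv2.COLOR_RGB2HSV).astype(int)
    L=W[...,:2]@u;T=W[...,:2]@w
    r=(L>.1)&(L<.4)&(abs(T-.468)<.05)
    o=r&(hsv[...,0]<22)&(hsv[...,1]>190)&(W[...,2]>.068)&(L<.2)
    print(n,'pad',o.sum(),[np.percentile(x[o],[2,50,98]).round(4) for x in(L,T,W[...,2])])
    vv,uu=np.nonzero(o);K=s['mtx'];Ei=np.linalg.inv(s['extrinsics'])
    d=Ei[:3,:3]@np.array([(uu.mean()-K[0,2])/K[0,0],-(vv.mean()-K[1,2])/K[1,1],-1]);C=Ei[:3,3];X=C+d*(.076-C[2])/d[2];print('ray',X,X[:2]@u,X[:2]@w)
    b=r&(W[...,2]>.085)&(L>.17)&(L<.22)
    print('ridge',b.sum(),[np.percentile(x[b],[2,50,98]).round(4) for x in(L,T,W[...,2])])
    b=r&(W[...,2]>.054)&(W[...,2]<.066)&(L>.26)
    print('endblk',b.sum(),[np.percentile(x[b],[2,50,98]).round(4) for x in(L,T,W[...,2])])
    b=r&(W[...,2]>.044)&(W[...,2]<.054)&(L<.32)
    print('bar',b.sum(),[np.percentile(x[b],[2,50,98]).round(4) for x in(L,T,W[...,2])])
    for nm,(x0,x1,y0,y1,z) in dict(honey=(.38,.5,.28,.45,.1),salt=(.38,.55,-.35,-.2,.08)).items():
        b=(W[...,0]>x0)&(W[...,0]<x1)&(W[...,1]>y0)&(W[...,1]<y1)&(W[...,2]>z)&(W[...,2]<.13);print(nm,np.median(W[b],0).round(3))
print(robot.get_obs()['tool_pos'])
X=np.array([.2229,.5022]);print('tcp L,T',X@u,X@w)
E
```

```text
top0 pad 173 [array([0.146 , 0.1635, 0.1808]), array([0.4523, 0.4685, 0.4846]), array([0.0697, 0.0749, 0.0799])]
ray [0.49032422 0.07625149 0.076     ] 0.16351169665630877 0.46850406138567474
ridge 50 [array([0.1864, 0.191 , 0.1957]), array([0.4519, 0.468 , 0.4844]), array([0.0852, 0.0911, 0.0949])]
endblk 115 [array([0.2742, 0.3663, 0.3792]), array([0.4527, 0.4682, 0.4839]), array([0.0541, 0.0565, 0.0612])]
bar 251 [array([0.1042, 0.2371, 0.3157]), array([0.4626, 0.4684, 0.4743]), array([0.0461, 0.0508, 0.0538])]
honey [0.458 0.397 0.11 ]
salt [ 0.466 -0.283  0.085]
scene0 pad 50 [array([0.1417, 0.1555, 0.1853]), array([0.4503, 0.4654, 0.4835]), array([0.07  , 0.0751, 0.083 ])]
ray [0.48626438 0.07312815 0.076     ] 0.15970679232790924 0.46507473921736436
ridge 80 [array([0.1823, 0.1863, 0.1936]), array([0.451 , 0.4667, 0.4845]), array([0.0856, 0.0911, 0.0967])]
endblk 157 [array([0.2687, 0.3583, 0.3761]), array([0.4525, 0.4677, 0.4823]), array([0.0542, 0.0568, 0.0622])]
bar 295 [array([0.1024, 0.2228, 0.3149]), array([0.4497, 0.4678, 0.5125]), array([0.0446, 0.0513, 0.0539])]
honey [0.457 0.392 0.111]
salt [ 0.464 -0.288  0.086]
[0.22296233 0.50231097 0.20455636]
tcp L,T 0.5341873101188322 0.12858136609947246
```

Emit:
drive_tool([
  [[0,0,0,-0.0189],[0,-0.05,0.045,-0.0189],[0,-0.1,0.09,0],[0,-0.12,0.11,0],[0,-0.12,0.11,0],[0,-0.12,0.11,0],[0,-0.12,0.11,0],[0,-0.12,0.11,0],[0,-0.12,0.11,0],[0,-0.12,0.11,0],[0,-0.12,0.11,0],[0,-0.12,0.11,0],[0,-0.12,0.11,0],[0,-0.06,0.06,0],[0,-0.03,0.03,0],[0,0,0,0]],
], grip=0)

```text
time: 1.75
tool_pos: [0.4829, 0.0875, 0.205]
ee_rot: [-3.127, 1.57, 2.974]
wrist_force: [-0.2, 0.0, 0.1]
width: 0.0002
```

```bash
cat >> h.py <<'E'
from scipy.spatial.transform import Rotation as R
a=np.radians(79.6);u_=np.array([np.cos(a),np.sin(a)]);w_=np.array([np.sin(a),-np.cos(a)])
def st():
    o=robot.get_obs();M=R.from_euler('xyz',o['ee_rot']).as_matrix();X=o['tool_pos']
    print('t',round(o['time'],2),'L,T,z',(X[:2]@u_).round(4),(X[:2]@w_).round(4),X[2].round(4),'yang',np.degrees(np.arctan2(M[1,1],M[0,1])).round(2),'down',M[2].round(3),'F',o['wrist_force'].round(2),'w',round(o['width'],4)); return o
def tl(W): return W[...,:2]@u_,W[...,:2]@w_
E
python3 - <<'E'
from h import *
st();snap('wrist','wrist1');snap('scene','scene1')
E
```

```text
t 1.75 L,T,z 0.1732 0.4592 0.205 yang 79.57 down [-1.    -0.    -0.001] F [-0.16  0.01  0.09] w 0.0002
```

View pics/wrist1.png

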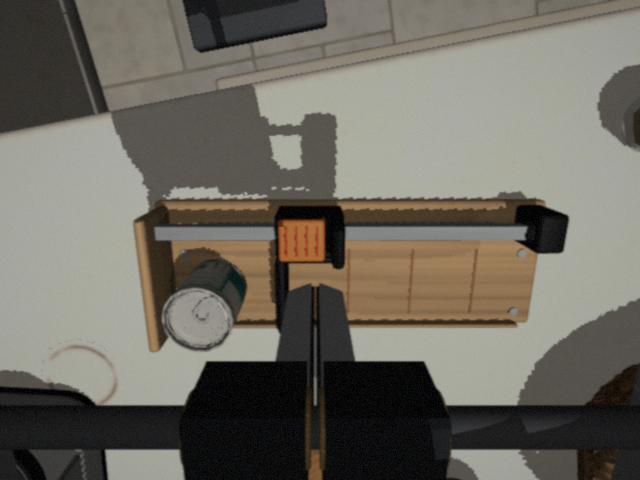

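View pics/scene1.png

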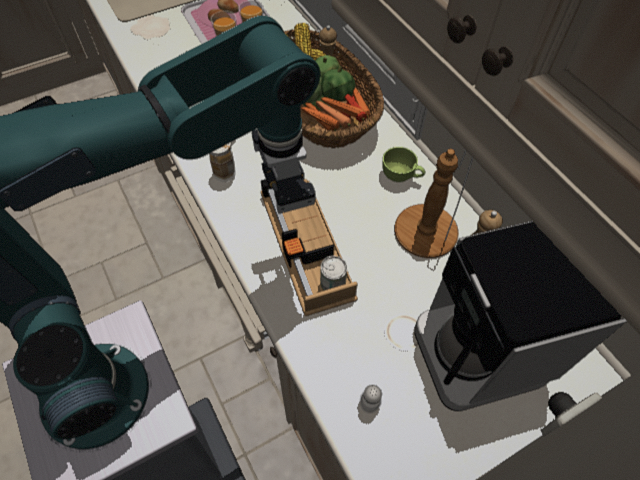

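The wrist view shows the pad at (302,240), its ridge at (338,238), the end block at (545,230) and the tin at (200,315). The shut fingertips are at (315,290), still at z 0.2.

```bash
python3 - <<'E'
from h import *
s=dict(np.load('pics/wrist1.npz'));W=cloud(s);L,T=tl(W)
hsv=cv2.cvtColor(s['pixels'],cv2.COLOR_RGB2HSV).astype(int)
P=lambda n,b:print(n,b.sum(),[np.percentile(x[b],[2,50,98]).round(4) for x in(L,T,W[...,2])])
r=abs(T-.468)<.04
P('pad',r&(hsv[...,0]<22)&(hsv[...,1]>170)&(W[...,2]>.068)&(W[...,2]<.084)&(L<.2))
P('ridge',r&(W[...,2]>.088)&(W[...,2]<.1)&(L<.22)&(L>.16)&(T<.49))
P('endblk',r&(W[...,2]>.054)&(W[...,2]<.064)&(L>.3))
P('bar',r&(abs(W[...,2]-.052)<.003)&(L<.32)&(L>.22))
# column mean pixel of pad -> ray
o=r&(hsv[...,0]<22)&(hsv[...,1]>170)&(W[...,2]>.068)&(L<.2)
vv,uu=np.nonzero(o);print(uu.mean(),vv.mean());K=s['mtx'];Ei=np.linalg.inv(s['extrinsics'])
for uv in((uu.mean(),vv.mean()),):
    d=Ei[:3,:3]@np.array([(uv[0]-K[0,2])/K[0,0],-(uv[1]-K[1,2])/K[1,1],-1]);C=Ei[:3,3];X=C+d*(.076-C[2])/d[2];print('ray',X[:2]@u_,X[:2]@w_)
# finger tips seen?
f=(W[...,2]>.19)&(W[...,2]<.23);P('fing',f)
f=(W[...,2]>.2)&(W[...,2]<.22);P('fingtip',f)
E
```

```text
pad 1526 [array([0.1472, 0.1616, 0.1816]), array([0.4501, 0.4683, 0.4837]), array([0.0733, 0.0761, 0.0778])]
ridge 596 [array([0.1874, 0.1922, 0.1971]), array([0.4499, 0.4662, 0.4825]), array([0.0887, 0.0923, 0.094 ])]
endblk 1265 [array([0.3527, 0.367 , 0.3801]), array([0.4506, 0.4659, 0.482 ]), array([0.0543, 0.0577, 0.0595])]
bar 1710 [array([0.2219, 0.2703, 0.3178]), array([0.4609, 0.4662, 0.4723]), array([0.05  , 0.0521, 0.0536])]
299.73939766441305 252.45052243392746
ray 0.1634992514926366 0.47622631119040804
fing 1183 [array([0.1636, 0.1749, 0.1867]), array([0.4493, 0.4498, 0.4617]), array([0.2065, 0.2196, 0.2295])]
fingtip 617 [array([0.1641, 0.1754, 0.1864]), array([0.4493, 0.4498, 0.4641]), array([0.2057, 0.2137, 0.2197])]
```

Emit:
drive_tool([
  [[0,-0.02,0.032,0],[0.06,0,0,0],[0.1,0,0,0],[0.1,0,0,0],[0.1,0,0,0],[0.06,0,0,0],[0.04,0,0,0],[0.02,0,0,0],[0,0,0,0],[0,0,0,0]],
])

```text
time: 2.85
tool_pos: [0.4903, 0.082, 0.0862]
ee_rot: [0.295, 1.569, 0.115]
wrist_force: [0.2, -0.5, 0.0]
width: 0.0005
```

```bash
python3 - <<'E'
from h import *
st();s=snap('scene','scene2');a=cv2.imread('pics/scene2.png')[150:330,200:380];cv2.imwrite('pics/scene2c.png',cv2.resize(a,None,fx=3,fy=3,interpolation=cv2.INTER_CUBIC))
snap('wrist','wrist2')
E
```

```text
t 2.85 L,T,z 0.1691 0.4674 0.0862 yang 79.68 down [-1.     0.     0.001] F [ 0.21 -0.5   0.01] w 0.0005
```

View pics/scene2c.png

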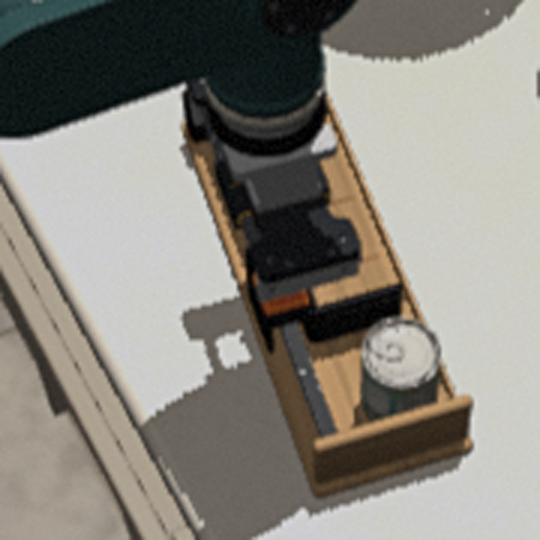

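View pics/wrist2.png

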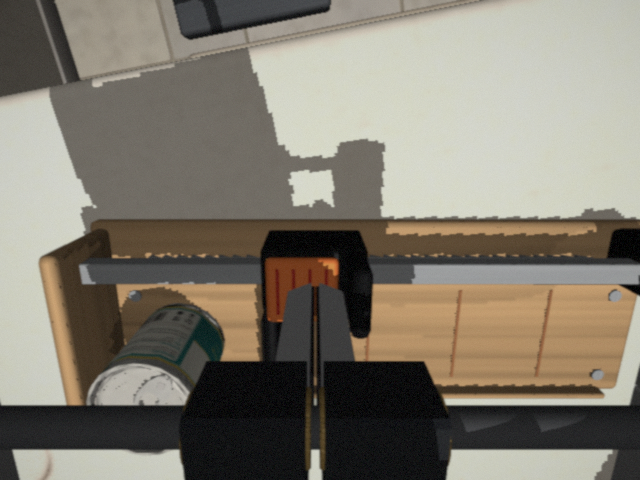

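```bash
python3 - <<'E'
from h import *
s=dict(np.load('pics/wrist2.npz'));W=cloud(s);L,T=tl(W)
for v in (240,250,262,275,284,290,296,304,312,325):
    print(v,[(u,*(1000*np.array([L[v,u],T[v,u],W[v,u,2]])).round(0).astype(int)) if L[v,u]==L[v,u] else (u,) for u in range(262,380,9)])
a=cv2.imread('pics/wrist2.png')[220:370,240:400];cv2.imwrite('pics/wrist2c.png',cv2.resize(cv2.convertScaleAbs(a,alpha=2,beta=20),None,fx=4,fy=4,interpolation=cv2.INTER_CUBIC))
E
```

```text
240 [(262, np.int64(138), np.int64(459), np.int64(12)), (271, np.int64(147), np.int64(449), np.int64(46)), (280, np.int64(152), np.int64(449), np.int64(47)), (289, np.int64(157), np.int64(449), np.int64(47)), (298, np.int64(162), np.int64(449), np.int64(46)), (307, np.int64(167), np.int64(449), np.int64(47)), (316, np.int64(172), np.int64(449), np.int64(48)), (325, np.int64(177), np.int64(449), np.int64(47)), (334, np.int64(182), np.int64(449), np.int64(47)), (343, np.int64(187), np.int64(449), np.int64(45)), (352, np.int64(192), np.int64(449), np.int64(46)), (361, np.int64(197), np.int64(449), np.int64(46)), (370, np.int64(206), np.int64(459), np.int64(12)), (379, np.int64(212), np.int64(460), np.int64(10))]
250 [(262, np.int64(144), np.int64(450), np.int64(61)), (271, np.int64(149), np.int64(450), np.int64(61)), (280, np.int64(153), np.int64(450), np.int64(62)), (289, np.int64(158), np.int64(450), np.int64(63)), (298, np.int64(163), np.int64(450), np.int64(62)), (307, np.int64(167), np.int64(450), np.int64(62)), (316, np.int64(172), np.int64(449), np.int64(63)), (325, np.int64(176)
[... 5415 characters left out ...]
 np.int64(496), np.int64(55)), (271, np.int64(147), np.int64(493), np.int64(62)), (280, np.int64(150), np.int64(504), np.int64(42)), (289, np.int64(162), np.int64(458), np.int64(127)), (298, np.int64(165), np.int64(458), np.int64(128)), (307, np.int64(168), np.int64(457), np.int64(129)), (316, np.int64(172), np.int64(459), np.int64(125)), (325, np.int64(175), np.int64(458), np.int64(129)), (334, np.int64(178), np.int64(458), np.int64(127)), (343, np.int64(182), np.int64(458), np.int64(128)), (352, np.int64(188), np.int64(477), np.int64(93)), (361, np.int64(193), np.int64(476), np.int64(93)), (370, np.int64(197), np.int64(478), np.int64(90)), (379, np.int64(215), np.int64(518), np.int64(13))]
```

View pics/wrist2c.png

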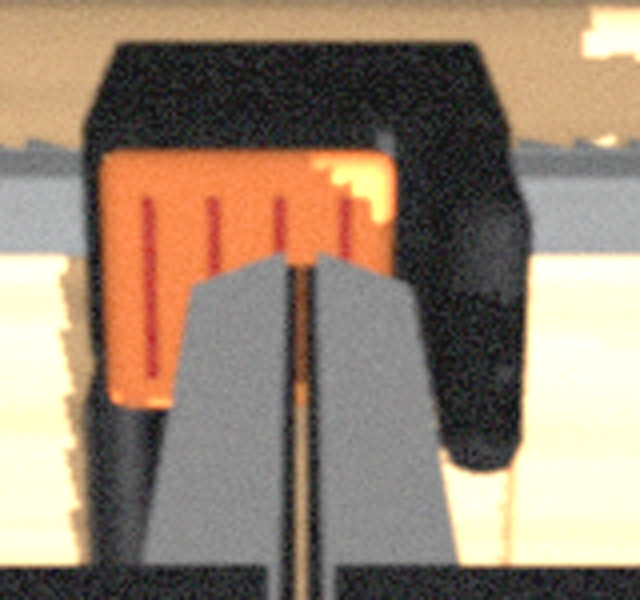

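The fingertips are over the pad, about 4 mm short of the ridge. Next I press down.

Emit:
drive_tool([
  [[0.02,0,0,0],[0.02,0,0,0],[0.016,0,0,0],[0.012,0,0,0],[0.012,0,0,0],[0,0,0,0],[0,0,0,0],[0,0,0,0]],
])

```text
time: 3.75
tool_pos: [0.4902, 0.0819, 0.0662]
ee_rot: [0.287, 1.569, 0.107]
wrist_force: [-0.6, -0.5, 5.1]
width: 0.0003
```

```bash
python3 - <<'E'
from h import *
st()
E
```

```text
t 3.75 L,T,z 0.169 0.4674 0.0662 yang 79.67 down [-1.     0.     0.001] F [-0.59 -0.51  5.06] w 0.0003
```

Emit:
drive_tool([
  [[0,0.008,0,0],[0,0.012,0,0],[0,0.02,0,0],[0,0.03,0,0],[0,0.03,0,0],[0,0,0,0]],
])

```text
time: 4.35
tool_pos: [0.4949, 0.1072, 0.0662]
ee_rot: [0.613, 1.569, 0.434]
wrist_force: [-0.3, 1.0, 6.7]
width: 0.0004
```

```bash
python3 - <<'E'
from h import *
st();s=snap('wrist','wrist3');W=cloud(s);L,T=tl(W)
b=(W[...,2]>.088)&(W[...,2]<.097)&(abs(T-.467)<.02)&(L>.17)&(L<.3);hsv=cv2.cvtColor(s['pixels'],cv2.COLOR_RGB2HSV)
b&=hsv[...,2]<60
print(b.sum(),np.percentile(L[b],[2,50,98]))
E
```

```text
t 4.35 L,T,z 0.1948 0.4674 0.0662 yang 79.71 down [-1.     0.001  0.001] F [-0.25  0.98  6.72] w 0.0004
1865 [0.19569222 0.21733342 0.2225099 ]
```

View pics/wrist3.png

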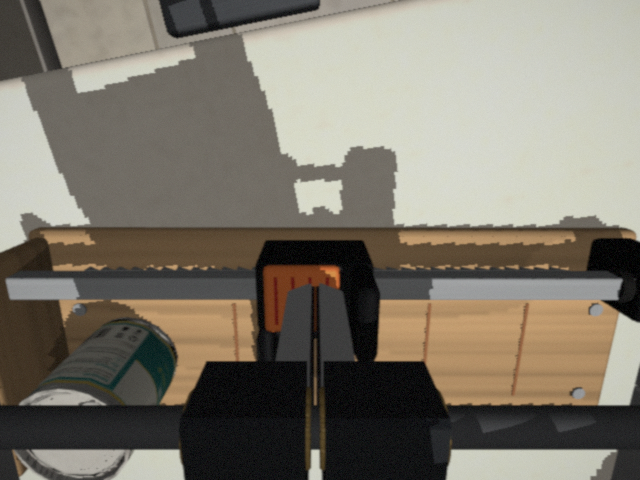

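The stop is sliding with the pad held down: the ridge has moved about 25 mm, with the fingers on the pad at (315,290). I continue the push.

Emit:
drive_tool([
  [[0,0.02,0,0],[0,0.04,0,0],[0,0.05,0,0],[0,0.05,0,0],[0,0.05,0,0],[0,0.05,0,0],[0,0.05,0,0],[0,0.05,0,0],[0,0.04,0,0],[0,0.03,0,0],[0,0.02,0,0],[0,0.01,0,0],[0,0,0,0]],
])

```text
time: 5.7
tool_pos: [0.5155, 0.2201, 0.0663]
ee_rot: [0.606, 1.569, 0.426]
wrist_force: [-0.1, 1.0, 4.8]
width: 0.0002
```

```bash
python3 - <<'E'
from h import *
st();s=snap('wrist','wrist4')
E
```

```text
t 5.7 L,T,z 0.3096 0.4673 0.0663 yang 79.7 down [-1.     0.001  0.002] F [-0.11  1.04  4.82] w 0.0002
```

View pics/wrist4.png

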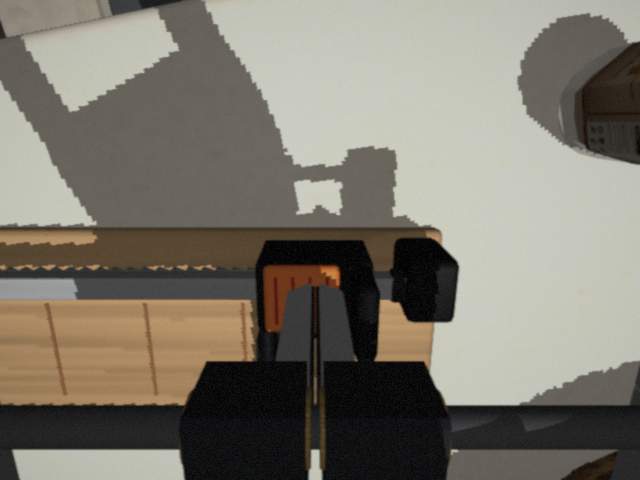

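The stop is now close to the end block: the carriage edge is at column 378 and the block face at 395. I creep until the force rises.

Emit:
drive_tool([
  [[0,0.012,0,0],[0,0.012,0,0],[0,0.012,0,0],[0,0.008,0,0],[0,0.008,0,0],[0,0.004,0,0],[0,0,0,0]],
])

```text
time: 6.45
tool_pos: [0.5176, 0.2313, 0.0663]
ee_rot: [-1.296, 1.567, -1.477]
wrist_force: [-1.0, -5.1, 6.7]
width: 0.0004
```

Emit:
drive_tool([
  [[0,0.008,0,0],[0,0.008,0,0],[0,0,0,0],[0,0,0,0]],
])

```text
time: 6.85
tool_pos: [0.5182, 0.235, 0.0662]
ee_rot: [-1.353, 1.566, -1.534]
wrist_force: [-1.3, -5.0, 6.7]
width: 0.0004
```

```bash
python3 - <<'E'
from h import *
st();s=snap('wrist','wrist5');a=cv2.imread('pics/wrist5.png')[210:370,240:480];cv2.imwrite('pics/wrist5c.png',cv2.resize(cv2.convertScaleAbs(a,alpha=2,beta=20),None,fx=3,fy=3,interpolation=cv2.INTER_CUBIC))
E
```

```text
t 6.85 L,T,z 0.3247 0.4673 0.0662 yang 79.64 down [-1.    -0.004  0.001] F [-1.34 -5.02  6.67] w 0.0004
```

View pics/wrist5c.png

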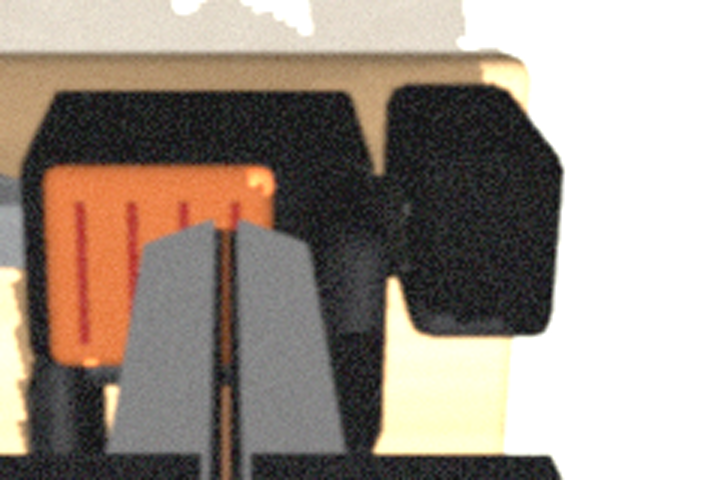

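Emit:
drive_tool([
  [[0,0.008,0,0],[0,0.008,0,0],[0,0,0,0],[0,0,0,0]],
])

```text
time: 7.3
tool_pos: [0.5182, 0.235, 0.0662]
ee_rot: [-1.573, 1.558, -1.755]
wrist_force: [-5.5, -13.9, 10.4]
width: 0.0002
```

```bash
python3 - <<'E'
from h import *
st();s=snap('wrist','wrist6');W=cloud(s);L,T=tl(W)
a=cv2.imread('pics/wrist6.png')[210:370,240:480];cv2.imwrite('pics/wrist6c.png',cv2.resize(cv2.convertScaleAbs(a,alpha=2,beta=20),None,fx=3,fy=3,interpolation=cv2.INTER_CUBIC))
for v in(262,275,285,292,300):print(v,[(u,*(1000*np.array([L[v,u],T[v,u],W[v,u,2]])).round(0).astype(int).tolist()) for u in range(326,400,4) if L[v,u]==L[v,u]])
E
```

```text
t 7.3 L,T,z 0.3247 0.4673 0.0662 yang 79.58 down [-1.    -0.012 -0.   ] F [ -5.48 -13.88  10.38] w 0.0002
262 [(326, 332, 449, 61), (330, 334, 449, 61), (334, 336, 449, 62), (338, 338, 449, 62), (342, 339, 449, 62), (346, 341, 449, 62), (350, 343, 449, 61), (354, 345, 449, 62), (358, 347, 449, 61), (362, 349, 450, 60), (366, 357, 466, 12), (370, 357, 461, 27), (374, 357, 455, 43), (378, 358, 452, 52), (382, 359, 451, 56), (386, 361, 451, 56), (390, 363, 451, 56), (394, 365, 450, 57), (398, 367, 451, 57)]
275 [(326, 332, 454, 66), (330, 334, 455, 64), (334, 336, 455, 63), (338, 338, 454, 65), (342, 339, 452, 70), (346, 340, 450, 76), (350, 342, 450, 77), (354, 344, 449, 78), (358, 345, 449, 79), (362, 348, 450, 76), (366, 352, 460, 50), (370, 354, 460, 50), (374, 356, 460, 49), (378, 358, 458, 55), (382, 359, 457, 57), (386, 361, 457, 58), (390, 363, 457, 58), (394, 365, 457, 59), (398, 367, 457, 58)]
285 [(326, 332, 457, 70), (330, 334, 460, 64), (334, 336, 460, 64), (338, 338, 459, 65), (342, 339, 457, 72), (346, 340, 451, 85), (350, 341, 450, 88), (354, 343, 449, 91), (358, 344, 44
[... 325 characters left out ...]
), (346, 340, 452, 90), (350, 341, 451, 92), (354, 343, 451, 92), (358, 344, 451, 92), (362, 346, 452, 90), (366, 348, 451, 92), (370, 354, 467, 56), (374, 356, 467, 55), (378, 358, 466, 57), (382, 360, 466, 57), (386, 362, 466, 57), (390, 363, 466, 58), (394, 365, 466, 57), (398, 367, 466, 58)]
300 [(326, 332, 457, 86), (330, 333, 457, 86), (334, 335, 458, 85), (338, 337, 458, 85), (342, 338, 458, 85), (346, 340, 455, 90), (350, 341, 455, 92), (354, 343, 454, 93), (358, 344, 454, 93), (362, 346, 454, 93), (366, 348, 454, 92), (370, 354, 472, 53), (374, 357, 474, 49), (378, 358, 470, 57), (382, 360, 471, 56), (386, 362, 470, 57), (390, 364, 470, 58), (394, 365, 470, 59), (398, 367, 469, 60)]
```

View pics/wrist6c.png

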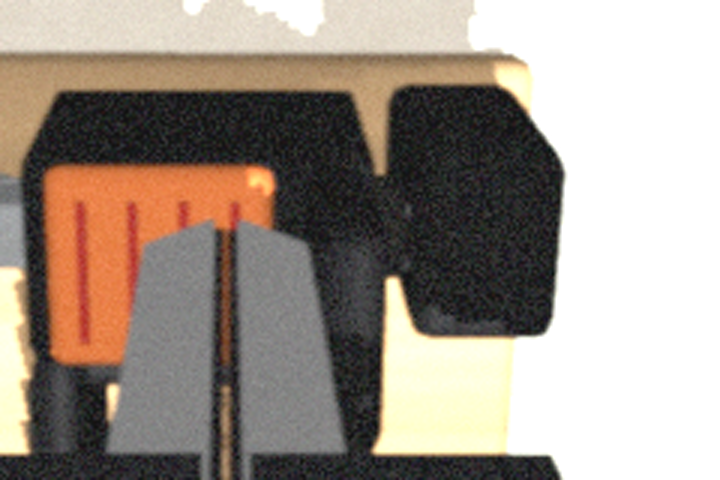

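```bash
python3 - <<'E'
from h import *
s=dict(np.load('pics/wrist4.npz'))
s6=dict(np.load('pics/wrist6.npz'))
o=[]
for q in(s,s6):
    a=q['pixels'][225:330,330:470,::-1];o.append(cv2.resize(cv2.convertScaleAbs(a,alpha=5,beta=10),None,fx=5,fy=2.8*5/5*1.0 if 0 else 2.8,interpolation=cv2.INTER_CUBIC))
cv2.imwrite('pics/cmp.png',np.vstack(o))
W=cloud(s);L,T=tl(W)
for v in(270,280,290,300):print(v,[(u,*(1000*np.array([L[v,u],T[v,u],W[v,u,2]])).round(0).astype(int).tolist(),s['pixels'][v,u].tolist()) for u in range(366,412,4) if L[v,u]==L[v,u]])
E
```

```text
270 [(366, 334, 449, 72, [5, 4, 3]), (370, 336, 450, 70, [4, 4, 7]), (374, 347, 471, 12, [74, 57, 41]), (378, 350, 471, 12, [85, 71, 52]), (382, 352, 472, 11, [84, 69, 48]), (386, 354, 471, 12, [85, 69, 53]), (390, 350, 459, 44, [32, 26, 19]), (394, 352, 458, 47, [10, 9, 6]), (398, 354, 458, 48, [7, 7, 12]), (402, 356, 459, 47, [6, 2, 6]), (406, 357, 457, 52, [5, 4, 1]), (410, 358, 455, 55, [9, 12, 10])]
280 [(366, 333, 449, 86, [11, 9, 9]), (370, 335, 449, 85, [5, 6, 8]), (374, 337, 450, 82, [23, 26, 25]), (378, 343, 462, 52, [71, 73, 73]), (382, 345, 462, 52, [75, 76, 76]), (386, 347, 462, 52, [71, 74, 72]), (390, 349, 461, 53, [73, 73, 75]), (394, 351, 462, 52, [18, 20, 22]), (398, 353, 461, 54, [17, 22, 16]), (402, 355, 462, 52, [6, 4, 7]), (406, 357, 462, 53, [22, 22, 19]), (410, 358, 459, 58, [5, 0, 0])]
290 [(366, 332, 450, 92, [12, 16, 13]), (370, 334, 450, 92, [13, 12, 11]), (374, 335, 450, 92, [13, 14, 12]), (378, 337, 452, 89, [29, 30, 30]), (382, 345, 467, 52, [74, 75, 75]), (386, 348, 467, 52, [72, 73, 75]), (390, 350, 467, 52, [68, 70, 70]), (394, 351, 466, 55, [6, 7, 9]), (398, 353, 466, 55, [12, 11, 13]), (402, 355, 466, 54, [15, 17, 14]), (406, 357, 466, 54, [15, 10, 11]), (410, 358, 465, 57, [9, 8, 11])]
300 [(366, 332, 454, 92, [27, 25, 28]), (370, 334, 454, 93, [30, 27, 31]), (374, 335, 454, 92, [20, 19, 20]), (378, 337, 455, 91, [25, 24, 18]), (382, 353, 491, 13, [182, 148, 108]), (386, 355, 491, 13, [176, 141, 101]), (390, 350, 474, 49, [112, 91, 66]), (394, 352, 473, 52, [8, 12, 5]), (398, 354, 472, 53, [12, 12, 8]), (402, 356, 473, 52, [13, 10, 7]), (406, 357, 472, 55, [0, 0, 0]), (410, 359, 471, 57, [12, 9, 13])]
```

View pics/cmp.png

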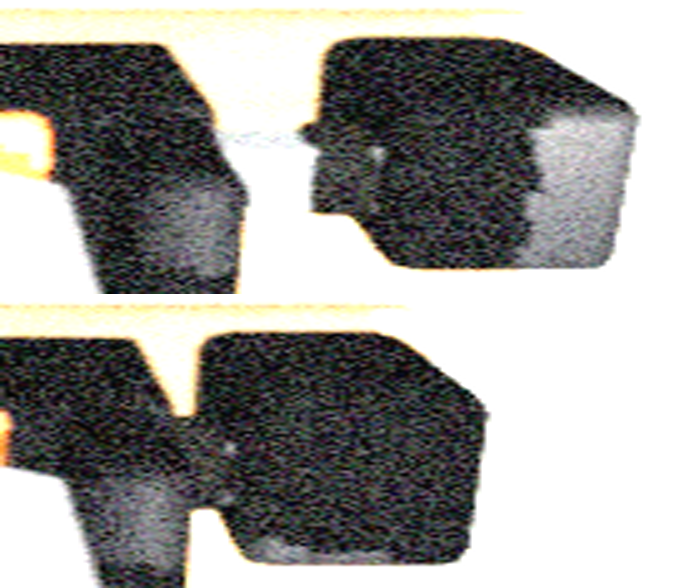

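In the gap there is a dark buffer on the end block (L 0.351–0.357), and the stop's ridge back is touching it at 0.350. No bar is visible in between, and the fingers meet a hard stop at 14 N, so the stop is home. I relieve the push and lift.

Emit:
drive_tool([
  [[0,-0.008,0,0],[-0.01,0,0,0],[-0.02,0,0,0],[-0.03,0,0,0],[0,-0.012,0,0],[0,-0.012,0,0],[-0.04,0,0,0],[-0.08,0,0,0],[-0.12,0,0,0],[-0.12,0,0,0],[-0.08,0,0,0],[0,-0.1,0,0],[0,-0.1,0,0],[0,0,0,0],[0,0,0,0]],
])

```text
time: 8.85
tool_pos: [0.5085, 0.1845, 0.1911]
ee_rot: [1.076, 1.569, 0.895]
wrist_force: [-0.1, 0.2, 0.0]
width: 0.0004
```

```bash
python3 - <<'E'
from h import *
st();s=snap('wrist','wrist7');W=cloud(s);L,T=tl(W)
hsv=cv2.cvtColor(s['pixels'],cv2.COLOR_RGB2HSV).astype(int)
P=lambda n,b:print(n,b.sum(),[np.percentile(x[b],[2,50,98]).round(4) for x in(L,T,W[...,2])])
r=abs(T-.468)<.03
P('pad',r&(hsv[...,0]<22)&(hsv[...,1]>170)&(W[...,2]>.058)&(W[...,2]<.084)&(L>.25))
P('ridge',r&(W[...,2]>.088)&(W[...,2]<.097)&(L>.3)&(L<.37))
P('blk',r&(W[...,2]>.055)&(W[...,2]<.0605)&(L>.354))
s=snap('top','top7');s=snap('scene','scene7')
for n in('top','scene'):
  for k in('0','7'):
    s=dict(np.load(f'pics/{n}{k}.npz'));W=cloud(s)
    for nm,(x0,x1,y0,y1,z) in dict(honey=(.40,.52,.32,.45,.1),salt=(.40,.53,-.35,-.2,.075),tin=(.5,.57,-.06,.02,.076)).items():
        b=(W[...,0]>x0)&(W[...,0]<x1)&(W[...,1]>y0)&(W[...,1]<y1)&(W[...,2]>z)&(W[...,2]<.12);print(n,k,nm,b.sum(),np.median(W[b],0).round(4) if b.any() else '')
E
```

```text
t 8.85 L,T,z 0.2732 0.4669 0.1911 yang 79.64 down [-1.     0.001  0.001] F [-0.1   0.19  0.  ] w 0.0004
pad 1317 [array([0.2981, 0.3112, 0.3374]), array([0.45  , 0.464 , 0.4884]), array([0.0603, 0.0756, 0.0775])]
ridge 668 [array([0.339 , 0.343 , 0.3483]), array([0.4498, 0.4655, 0.4827]), array([0.089 , 0.0923, 0.0942])]
blk 1223 [array([0.3579, 0.3687, 0.3803]), array([0.4507, 0.4656, 0.4821]), array([0.0554, 0.0579, 0.0595])]
top 0 honey 443 [0.4582 0.3972 0.1101]
top 0 salt 130 [ 0.4661 -0.2818  0.084 ]
top 0 tin 342 [ 0.5381 -0.0177  0.0806]
top 7 honey 441 [0.4582 0.3971 0.1102]
top 7 salt 133 [ 0.4661 -0.2819  0.0839]
top 7 tin 344 [ 0.5381 -0.0178  0.08  ]
scene 0 honey 434 [0.4567 0.3921 0.1106]
scene 0 salt 270 [ 0.4633 -0.2889  0.0854]
scene 0 tin 528 [ 0.5355 -0.0206  0.0812]
scene 7 honey 436 [0.4571 0.3921 0.1107]
scene 7 salt 270 [ 0.4621 -0.2885  0.0855]
scene 7 tin 518 [ 0.5361 -0.0204  0.0812]
```

View pics/wrist7.png

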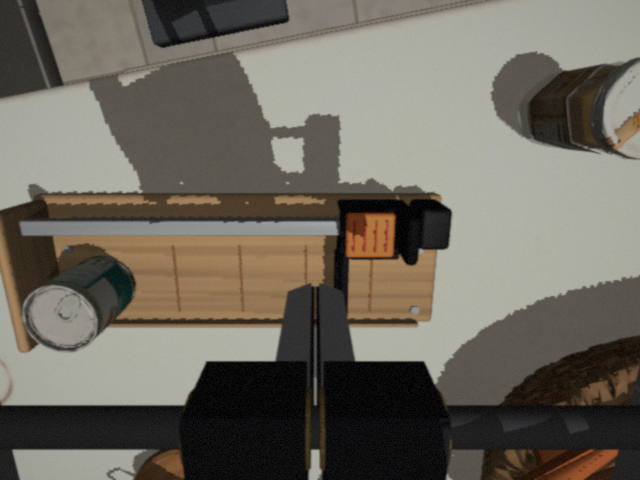

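View pics/scene7.png

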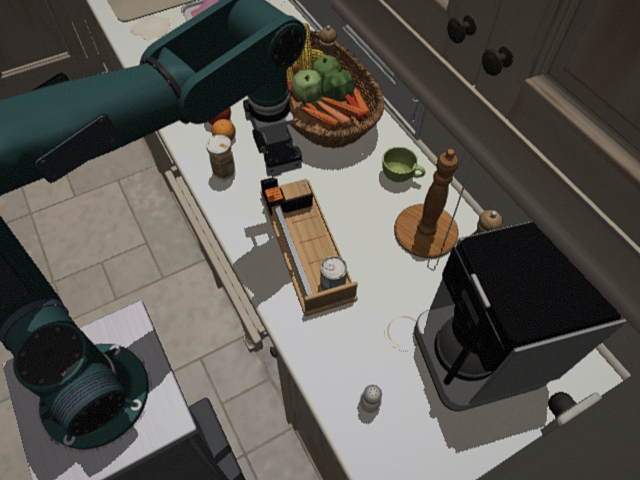

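The wrist view shows the stop against the end block (pad at (370,235), block at (430,228)). The pad is up at z 0.076 and the gripper is clear of everything.

```bash
python3 - <<'E'
from h import *
st();print(robot.close_job())
E
```

```text
t 9.0 L,T,z 0.2737 0.4667 0.1905 yang 79.72 down [-1.     0.001 -0.   ] F [-1.03 -0.35 -0.52] w 0.0005
the job is handed in; nothing more can be done
None
```

The sliding stop is fully home against the black end block, the release pad is up again, and I handed the job in at 9.0 s; no verdict was reported.

- **What I did:** with the fingers shut, I pressed the pad about 9.8 mm down (5 N) and pushed the stop about 153 mm along its bar. It met a hard stop, where the push rose to about 15 N without moving it further. I then eased off and lifted clear.
- **Stop and pad:** in the last wrist image the pad top is at 75.6 mm, which is fully up. The stop's ridge sits against the small buffer on the end block.
- **Tin, honey jar and salt shaker:** they stayed within about 1 mm of where they started, in both the top and scene views.
- **Robot:** the gripper touches nothing, and the wrist force is close to zero.
- **Disagreements:** the cameras disagreed by 2–4 mm on absolute positions. The ridge's rear edge read 2–3 mm short of the buffer face in the last wrist image. I judged "home" by the hard contact and by seeing no bar in the gap.

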